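# Hang the prop mirror at its cue mark

### The job

Take the mirror out of its rest and lower it gently on to the rack's rail by its two hooks, at its open end (the robot's left) where no shelf covers it; the rail's height was changed by hand and is not known, so feel for it. Slide the mirror along under the shelf until its middle is in line with the red pointer, let go, then slide the keeper along by its black grip until its yellow upright just meets the mirror's edge, leaving the mirror at the pointer. Leave the other props where they are.

Things in the scene. Friction and masses are not known exactly. Their poses are not given: they have to be found in the camera images.
- mirror: Tortoiseshell-framed rectangular mirror on a brass carrier with two hooks, about 0.35 kg. Origin: bottom edge, mid-width; z up, y along the width, front -x. Mirror panel x -28 to -14 mm, y -55 to 55, z 0 to 105; brass plate above it x -18 to -10, y -45 to 45, z 96 to 160
- mirror_tab (a point): Where to grip the mirror: point in its brass tab at mirror x -50, y 0, z 148 mm. The tab sticks out to the front: x -70 to -18, y -6 to 6 (12 mm thick), z 128 to 160; nothing is under its outer end. Axes as the mirror's
- mirror_seat (a point): Point at mirror x 0, y 0, z 150 mm, midway between the hooks at the level of the undersides of their tops, which sit on top of the rail. Hooks at y -38 and 38, 12 mm wide, tops at z 160; back lips x 10 to 18 reach down to z 123, flaring back to x 22. The slot from plate to lips is 20 mm wide and open downward
- rack: Rack with a dark wooden foot, x -100 to 90 mm, y -260 to 300, 16 mm thick. Origin: on the table below the rail; y along the rail to its open end, x away from the robot. Steel rail, 12 mm diameter, at x 0, y -213 to 243; its centre is 195 to 235 mm above the table, differently each time: rail, shelf and bar are raised together and their height is not measured. End posts 36 mm square at y -225, 255
- shelf_end (a point): Point on the table under the rail where the pine shelf above the rail ends (rack y 25 mm). Shelf: rack x -5 to 70, y -240 to 25, underside 26 and top 40 mm above the rail's centre, so hooks can only be put on at greater y and slid under. Below: a steady bar, front face x -9, middle 115 mm under the rail, 16 mm tall, which the hung mirror leans on
- pointer_tip (a point): Top of the red pointer on the foot at the far side of the rack (rack x 70 mm, 36 mm above the table). It stands anywhere from rack y -30 to -120; the y of this point along the rail is the mark for the mirror's middle. Axes as the rack's
- keeper_face (a point): Middle of the face (looking to rack -y) of the keeper's yellow upright, which meets the mirror panel's edge: 28 mm wide in x, z 20 to 132 mm above the table. Axes as the rack's; starts at about rack y 165 to 185 and slides only towards rack -y, with 2 N of friction
- keeper_grip (a point): Top centre of the keeper's black grip: a block 30 mm (x) by 20 mm (y), z 28 to 88 mm above the table, 75 mm to rack +y and 59 mm to rack -x of keeper_face, moving with it
- rest: Fixed pine rest, 60 x 140 mm, 42 mm tall, with a slot 18 x 116 mm and 30 mm deep in which the mirror stands upright. Origin: centre of its underside, y along the slot
- stopper: Bystander: cut-glass decanter stopper, 86 mm tall, 52 mm across; origin at the centre of its underside
- die0: Bystander: ivory-coloured resin die, 24 mm; origin at the centre of its underside
- die1: Bystander: ivory-coloured resin die, 24 mm; origin at the centre of its underside
- watch: Bystander: brass pocket watch lying flat, 52 mm across, 12 mm thick; origin at the centre of its underside
- candlestick: Bystander: brass candlestick, 90 mm foot, 140 mm tall; origin at the centre of its underside
- goblet: Bystander: copper cup, 72 mm across, 90 mm tall; origin at the centre of its underside
There are look-alikes about, which are no part of the job. What is shaped like the mirror but purple is not meant.

How it is judged:
By the outcome, as a careful person would: the job done as asked, in the order asked, and still so for the second after the job is handed in, with the robot touching nothing.
It also fails if it takes over 72 s, if anything falls off the work surface, if the arm or the gripper's body presses on something with over 40 N, if the wrist force passes 120 N, or if a joint passes its speed limit or range.

### The arm

A 6-joint arm with a two-finger parallel gripper is mounted at the origin on the work surface. World frame = base frame: x ahead of the robot, y to its left, z up, the work surface at z = 0. Lengths are in m, angles in rad, forces in N, time in s.
With the tool pointing down it reaches from about 0.35 to 0.775 m from the base axis. Payload 5.5 kg.
Tool frame: the origin (TCP) lies midway between the tips of the shut fingers; the grasp point (between the pads) lies 19 mm behind it; z points along the fingers, y is the line along which they close (so a half turn about z gives the same grasp; the last joint's range is limited). The gripper opens to 85 mm and grips with 20 to 120 N. Pads are 22 mm wide; open, the fingers measure 114 mm over their backs; the gripper's body (76 mm by 85 mm) begins 54 mm behind the grasp point. The pads swing forward as they close: fully open they stand 13 mm farther back than shut.
Start: joints at [0.978, 0.313, 0.046, 1.304, 0, 1.431], TCP at [0.252, 0.517, 0.208] pointing down, gripper open.
Joint ranges: [-2.76, 2.76], [-0.86, 1.69], [-1.03, 1.26], [-2.2, 2.34], [-1.47, 1.5], [-3.14, 3.14]. Speed limits (rad/s): [2.57, 2.57, 3.14, 3.14, 3.14, 3.14].

### API

Orientations are given as a unit quaternion [w, x, y, z].
In Python, from workcell import get_state, read_camera, camera_info, hand_in, recognise gives the robot as it stands.
- The arm moves only by the tool arm_command, never from a script. Its argument "moves" is one flat list of numbers, 7 for each row, row after row: the opening, from -1 (shut) to 1 (fully open), then the shift along the tool's x, y, z in mm, then the turn, a rotation vector about the tool's x, y, z in rad. A call has 1 to 8 rows; each row shifts and turns the commanded pose from where the row before left it, along the tool's axes as they then stand; what a row does not reach is not made up. A row lasts 1/8 s, in which the tool goes at most 62.5 mm and 10.7 degrees, less where a joint would pass 70% of its speed; a pose out of reach is approached as far as the arm can. A call with a gripper value outside its range is refused whole. The fingers move at their own pace and stop on an object; "newtons" is the grip in N (left out, the last holds). Time passes only in rows, so rows that do not move let the fingers close. It gives the time, the measured TCP pose, the force, the opening and the grip force at its end, in the units of the state.
- get_state(): the state, without advancing time (a new reading comes with each control period).
- read_camera(name): name is "side" or "top"; returns (picture, depth): 480x640x3 uint8, blue, green, red; 480x640 float32, m along the optical axis (not along the pixel's ray), 0 where there is no reading.
- camera_info(name): a dict with "fovy" (degrees; the focal length in pixels is half the picture's height over the tangent of half this angle, whatever the lens; pixels are square), "cx", "cy" (the principal point, pixels), "eye" and "orientation" of the camera in the world. Camera axes: x right, y down, z forward; pixel columns grow to the right and rows downward; lengths in m; the calibration is good to about 2 mm. A picture is of the moment at which its call begins. camera_info takes no time and is no camera call.
- hand_in(): hands the job in; it is judged then, once.
Trained networks look in the newest picture that a camera, given by its name, has taken for a name from the list of things; names that differ only in an ending like _2 or _b are one class to them, and where a whole thing is asked for, a point or a joint stands for the part that bears it (a point fixed in the world has none). Each returns a list of dicts, best first, with "confidence" (0 to 1); they miss things now and then, are a little off and sometimes report something else, mostly with a low value. They report only what shows in the picture. A call takes as long as a camera call. They do not tell look-alikes from the thing itself.
- recognise(camera, label): "point" ([column, row] in pixels, amid what is visible of it).
The state is a dict: "clock": time; "joint_pos": joint angles; "qvel": joint speeds; "tau": joint torques, N m; "tcp_pos": TCP position; "orientation": TCP orientation; "wrist_force": force on the tool from outside, world axes, zero at the start; "ft_torque": the same for the moment, N m; "finger_gap": finger opening in m; "grip_force": force on a finger pad.
Only numpy, scipy, OpenCV 4.12 (cv2) and the standard library are available. Lean on these libraries where they do the work, as an engineer would, in place of code of your own. Each camera call takes 0.05 s, during which the arm holds its last target. There are 200 camera calls.

## Working session

There is one attempt and no reset: what is moved stays moved. The work goes in short steps, Python scripts to look and compute and a tool call to move; the robot and the scene stay as the last step left them, time stands still between calls to the robot, and variables do not carry over. Pictures are saved under pics/ and viewed, at most 10 in all, crops included, and the job is handed in when it is done.

Besides the shell and the picture viewer there is one more tool, called after "Request:" as name(argument=value, ...) on one line, values as JSON. arm_command: Moves the arm, as the interface text tells. Its arguments: {"type":"object","properties":{"moves":{"type":"array"},"newtons":{"type":"number"}},"required":["moves"]}

```bash
mkdir -p pics; cat > h.py <<'E'
import numpy as np, cv2
from scipy.spatial.transform import Rotation as R
from workcell import *
def cam(n):
    i=camera_info(n); f=240/np.tan(np.radians(i["fovy"])/2)
    q=np.array(i["orientation"]); 
    return i,f,R.from_quat(q[[1,2,3,0]]).as_matrix(),np.array(i["eye"])
def ray(n,p):
    i,f,M,e=cam(n); return e, M@np.array([(p[0]-i["cx"])/f,(p[1]-i["cy"])/f,1])
def proj(n,P):
    i,f,M,e=cam(n); c=M.T@(np.array(P)-e); return np.array([c[0]/c[2]*f+i["cx"],c[1]/c[2]*f+i["cy"]])
def cloud(n,D):
    i,f,M,e=cam(n); v,u=np.mgrid[:480,:640]
    return e+np.stack([(u-i["cx"])/f*D,(v-i["cy"])/f*D,D],-1)@M.T
E
python3 - <<'E'
from h import *
for n in ("top","side"):
    p,D=read_camera(n); cv2.imwrite(f"pics/{n}0.png",p); np.save(f"{n}D.npy",D); np.save(f"{n}P.npy",p)
    print(n,camera_info(n)); C=cloud(n,D)
    for l in "mirror mirror_tab mirror_seat rack shelf_end pointer_tip keeper_face keeper_grip rest stopper candlestick goblet".split():
        for r in recognise(n,l)[:3]:
            u,v=np.round(r["point"]).astype(int); print(l,round(r["confidence"],2),u,v,C[v,u].round(3),D[v,u])
print(get_state())
E
```

```text
top {'fovy': 46.13703447924868, 'cx': 314.53622061951046, 'cy': 235.40418164148176, 'eye': array([ 0.30478568, -0.0931078 ,  1.29952298]), 'orientation': array([ 0.07106505, -0.69579216,  0.71109897, -0.07184204])}
mirror 0.78 389 336 [ 0.333 -0.25   0.088] 1.1924108
mirror 0.76 341 270 [ 0.464 -0.149  0.172] 1.1361625
mirror 0.66 261 292 [0.424 0.014 0.162] 1.1383431
mirror_tab 0.92 390 335 [ 0.333 -0.245  0.142] 1.1403694
mirror_tab 0.68 260 298 [0.413 0.016 0.155] 1.1428294
mirror_seat 0.78 261 292 [0.424 0.014 0.162] 1.1383431
mirror_seat 0.66 342 272 [ 0.459 -0.151  0.173] 1.1343356
mirror_seat 0.61 392 337 [ 0.329 -0.248  0.15 ] 1.1311171
rack 0.59 302 182 [ 0.674 -0.072  0.095] 1.25377
shelf_end 0.97 303 188 [ 0.686 -0.072  0.008] 1.3413441
keeper_face 0.79 212 216 [0.617 0.139 0.029] 1.3065854
keeper_grip 0.57 211 218 [0.613 0.142 0.026] 1.3082325
rest 0.62 334 286 [ 0.447 -0.138  0.038] 1.2647008
stopper 0.97 119 308 [0.405 0.327 0.081] 1.2118647
stopper 0.42 486 196 [ 0.658 -0.508  0.002] 1.3437481
candlestick 0.59 459 293 [ 0.424 -0.414  0.051] 1.2475971
goblet 0.66 485 19
[... 1364 characters left out ...]
 0.029] 1.0457293
{'clock': 1.3, 'joint_pos': array([9.78410850e-01, 3.13234882e-01, 4.61223833e-02, 1.30360089e+00,
       1.05488065e-05, 1.43122143e+00]), 'qvel': array([ 0.00102073,  0.0002347 , -0.00048196, -0.001079  , -0.00097697,
       -0.0001082 ]), 'tau': array([ 1.38605847e-03, -4.80474329e+01,  2.98808509e+01,  6.20318133e-04,
       -1.07621986e-04, -2.00661827e-05]), 'tcp_pos': array([0.25158221, 0.51710064, 0.20821249]), 'orientation': array([9.91467276e-06, 2.24476010e-01, 9.74479615e-01, 4.06088103e-05]), 'wrist_force': array([0.09496188, 0.87909303, 0.3723202 ]), 'ft_torque': array([0.00028127, 0.0015308 , 0.03517487]), 'grip_force': 0.0, 'finger_gap': 0.08531484952906919}
```

View pictures.

View pics/top0.png

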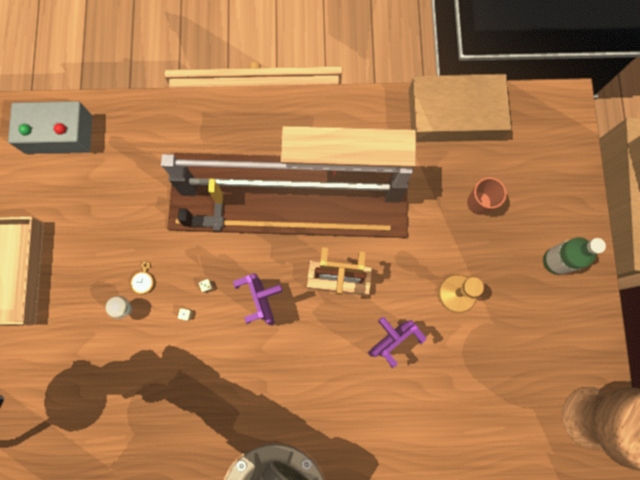

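View pics/side0.png

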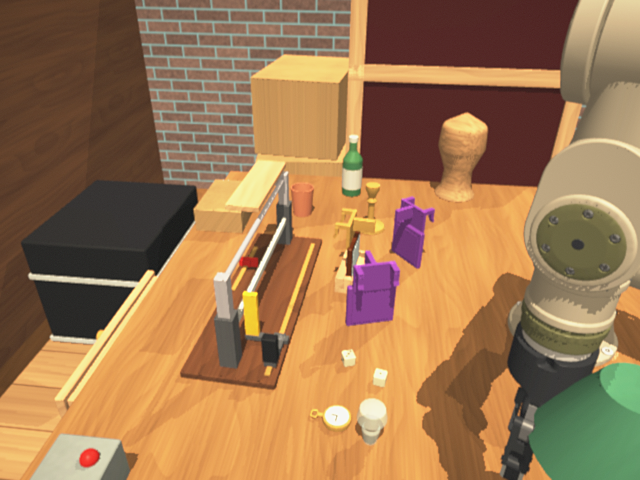

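Top: the real mirror stands in the pine rest at about (341,270), tab towards the robot (342,290) and hooks at (322,255),(362,258). The two purple ones are decoys. Rack: posts at (174,170) and (398,180), shelf right (350,145), keeper yellow (213,190), black grip (184,216). Side: red pointer at (249,262).

```bash
python3 - <<'E'
from h import *
for n in ("top","side"):
    P=np.load(n+"P.npy"); D=np.load(n+"D.npy"); C=cloud(n,D); hsv=cv2.cvtColor(P,cv2.COLOR_BGR2HSV)
    x,y,z=C[...,0],C[...,1],C[...,2]
    def st(nm,m,rect=True):
        q=C[m&(D>0)]
        if len(q)<5: print(n,nm,len(q)); return
        print(n,nm,len(q),"med",np.median(q,0).round(4),"lo",np.percentile(q,3,axis=0).round(3),"hi",np.percentile(q,97,axis=0).round(3))
        if rect: 
            r=cv2.minAreaRect((q[:,:2]*1000).astype(np.float32)); print("   rect",np.round(r[0],1),np.round(r[1],1),round(r[2],2))
    H,S,V=[hsv[...,i] for i in range(3)]
    purple=(H>125)&(H<160)&(S>80)
    box=lambda a,b,c,d,e,f:(x>a)&(x<b)&(y>c)&(y<d)&(z>e)&(z<f)
    st("mirror hi",box(.36,.56,-.25,-.06,.13,.25)&~purple)
    st("tab/top",box(.36,.56,-.25,-.06,.16,.25)&~purple)
    st("rest",box(.36,.56,-.25,-.04,.033,.048)&~purple)
    st("foot",box(.5,.85,-.4,.3,.008,.024))
    st("shelf",box(.55,.9,-.4,.3,.215,.3)&(S>60)&(H<30))
    st("grey",box(.55,.9,-.4,.3,.17,.3)&(S<60))
    st("yellow",box(.55,.8,.0,.25,.05,.15)&(H>22)&(H<35)&(S>170)&(V>120))
    st("red",box(.55,.85,-.3,.1,.0,.1)&((H<5)|(H>174))&(S>190)&(V>90))
    st("grip",box(.52,.7,.12,.3,.06,.1)&(V<70))
    m=box(.52,.7,.12,.3,.078,.1);st("grip top",m)
E
```

```text
top mirror hi 635 med [ 0.4725 -0.1469  0.1717] lo [ 0.419 -0.195  0.138] hi [ 0.504 -0.109  0.176]
   rect [ 433.2 -168.1] [178.9  93.5] 16.49
top tab/top 533 med [ 0.4734 -0.1469  0.1723] lo [ 0.422 -0.194  0.165] hi [ 0.505 -0.111  0.176]
   rect [ 435.3 -166.1] [172.2  93.5] 15.16
top rest 784 med [ 0.4519 -0.1382  0.042 ] lo [ 0.433 -0.217  0.036] hi [ 0.499 -0.083  0.046]
   rect [ 466.4 -150. ] [140.   60.1] 82.23
top foot 12935 med [ 0.6463 -0.0405  0.0162] lo [ 0.574 -0.295  0.011] hi [0.765 0.225 0.022]
   rect [675.5 -49.9] [344.  701.8] 0.43
top shelf 5037 med [ 0.6981 -0.1674  0.2454] lo [ 0.661 -0.291  0.24 ] hi [ 0.737 -0.042  0.249]
   rect [703.6 -46.5] [506.1  83.7] 86.92
top grey 1418 med [0.6756 0.0143 0.2109] lo [ 0.652 -0.281  0.183] hi [0.692 0.202 0.222]
   rect [674.1 -42.7] [502.   24.9] 87.07
top yellow 3
top red 0
top grip 239 med [0.6152 0.1906 0.0856] lo [0.593 0.179 0.063] hi [0.679 0.209 0.097]
   rect [645.3 194. ] [106.5  34.5] 1.51
top grip top 305 med [0.6691 0.1865 0.0892] lo [0.594 0.127 0.08 ] hi [0.688 0.207 0.1  ]
   rect [653.8 173.6] [ 79.2 
[... 665 characters left out ...]
]
   rect [707.2 -48.8] [507.5  82.6] 86.93
side grey 1093 med [0.6815 0.1199 0.2088] lo [ 0.655 -0.276  0.173] hi [0.701 0.209 0.22 ]
   rect [678.1 -40.1] [500.6  30.9] 87.56
side yellow 431 med [0.6629 0.1275 0.0951] lo [0.651 0.121 0.053] hi [0.676 0.13  0.131]
   rect [663.1 124.8] [27.3 13.8] 3.68
side red 150 med [ 0.7325 -0.1444  0.0303] lo [ 0.712 -0.151  0.017] hi [ 0.756 -0.139  0.041]
   rect [ 735.  -143.7] [15.2 46.6] 88.95
side grip 323 med [0.614  0.2021 0.0803] lo [0.597 0.189 0.061] hi [0.674 0.208 0.095]
   rect [635.2 199.5] [25.9 78.5] 87.69
side grip top 518 med [0.6727 0.1938 0.0876] lo [0.599 0.125 0.079] hi [0.697 0.215 0.099]
   rect [647.8 168.4] [ 96.2 103.4] 89.7
```

```bash
python3 - <<'E'
from h import *
a=np.load("topP.npy"); b=np.load("sideP.npy")
A=cv2.resize(a[120:300,150:420],(800,533),interpolation=cv2.INTER_CUBIC); cv2.imwrite("pics/topc.png",A)
A=cv2.resize(b[160:400,170:430],(650,600),interpolation=cv2.INTER_CUBIC); cv2.imwrite("pics/sidec.png",A)
E
```

```text
(no output)
```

View pics/topc.png

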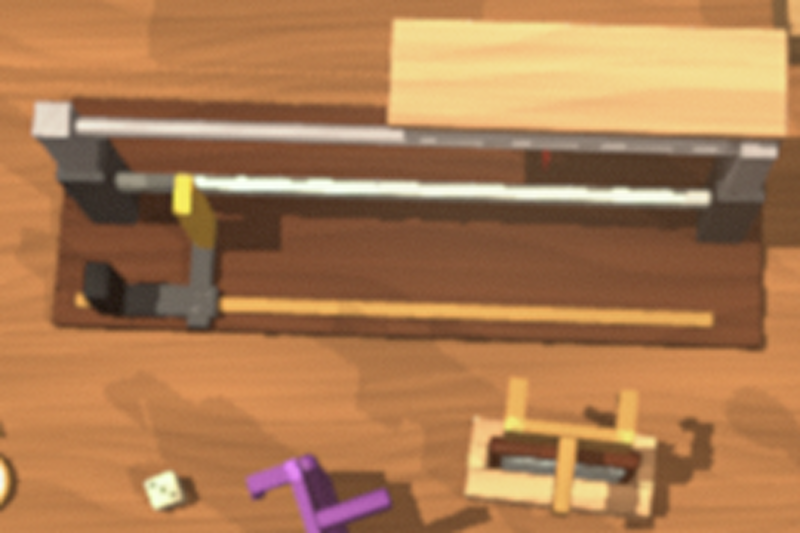

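View pics/sidec.png

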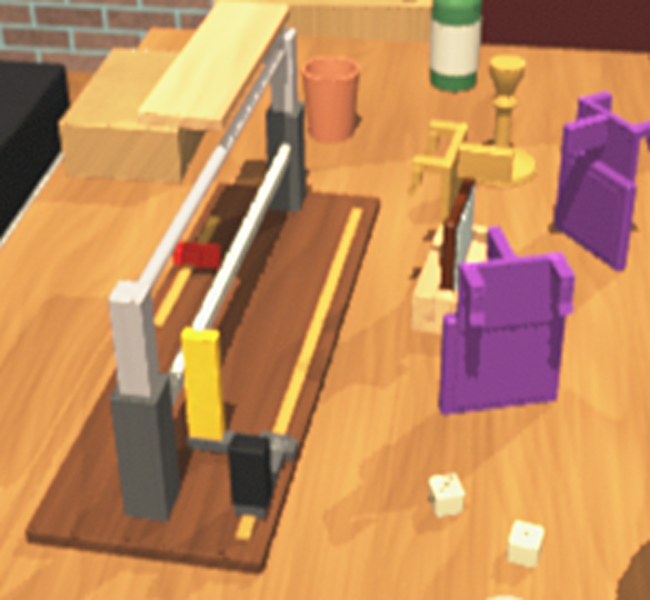

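```bash
cat > fit.py <<'E'
from h import *
from scipy.optimize import minimize
def data(n):
    P,D=read_camera(n); return P,D,cloud(n,D),cv2.cvtColor(P,cv2.COLOR_BGR2HSV)
def line(q):
    vx,vy,x0,y0=cv2.fitLine((q[:,:2]*1000).astype(np.float32),cv2.DIST_HUBER,0,.01,.01).ravel()
    s=np.sign(vy); return np.array([vx*s,vy*s]),np.array([x0,y0])
def railfit(C,D):
    x,y,z=[C[...,i] for i in range(3)]
    m=(D>0)&(x>.64)&(x<.72)&(y>-.02)&(y<.18)&(z>.18)&(z<.232); return C[m]
def shape():  # top outline of the mirror brass, mm
    I=np.zeros((400,400),np.uint8)
    for a,b,c,d in ((-70,-18,-6,6),(-18,-10,-45,45),(-18,18,-44,-32),(-18,18,32,44)):
        I[200+a:200+b,200+c:200+d]=1
    return I
def mirrorfit(pts,g):  # pts Nx2 mm
    I=shape(); dt=cv2.distanceTransform(1-I,cv2.DIST_L2,5); T=np.argwhere(I)[::7]-200
    from scipy.spatial import cKDTree
    k=cKDTree(pts)
    def f(p):
        c,s=np.cos(p[2]),np.sin(p[2]); Rm=np.array([[c,-s],[s,c]])
        l=(pts-p[:2])@Rm
        d=dt[np.clip(l[:,0]+200,0,399).astype(int),np.clip(l[:,1]+200,0,399).astype(int)]
        e,_=k.query(T@Rm.T+p[:2]); return np.minimum(d,8).mean()+np.minimum(e,8).mean()
    return min((minimize(f,np.add(g,[a,b,c]),method="Nelder-Mead",options=dict(initial_simplex=np.add(np.add(g,[a,b,c]),[[0,0,0],[6,0,0],[0,6,0],[0,0,.1]]))) for a in(-6,4) for b in (-5,5) for c in (-.06,.06)),key=lambda r:r.fun)
E
python3 - <<'E'
from fit import *
for n in ("top","side"):
    P=np.load(n+"P.npy"); D=np.load(n+"D.npy"); C=cloud(n,D); hsv=cv2.cvtColor(P,cv2.COLOR_BGR2HSV)
    H,S,V=[hsv[...,i] for i in range(3)]; x,y,z=[C[...,i] for i in range(3)]
    q=railfit(C,D); d,o=line(q); r=lambda Y:o+d*(Y-o[1])/d[1]
    print(n,"rail n",len(q),"yaw deg",np.degrees(np.arctan2(-d[0],d[1])).round(2),"at y=0",r(0).round(1),"ztop pct",np.percentile(q[:,2],[5,50,80,90]).round(4))
    nx=np.array([d[1],-d[0]])
    m=(D>0)&(z>.16)&(z<.2)&(x>.38)&(x<.53)&(y>-.23)&(y<-.08)&~((H>125)&(H<165))&(S>50)
    pts=C[m][:,:2]*1000; R0=mirrorfit(pts,[487,-152,-.13]); print(" mirror",len(pts),R0.x.round(3),np.degrees(R0.x[2]).round(2),R0.fun, "top z",np.median(C[m][:,2]))
    tab=m&(x<.465); print(" tab z",np.median(z[tab]),tab.sum())
    m=(D>0)&((H<6)|(H>173))&(S>150)&(V>50)&(x>.69)&(x<.8)&(y>-.25)&(y<.05)&(z>.005)&(z<.06)
    pr=C[m]; a=(pr[:,:2]*1000-r(0))
    if len(pr): print(" pointer n",len(pr),"along",np.percentile(a@d,[5,25,50,75,95]).round(1),"across",np.percentile(a@nx,[5,50,95]).round(1),"z",np.percentile(pr[:,2],[5,95]))
    m=(D>0)&(z>.23)&(z<.26)&(x>.6)&(x<.8)&(H<30)&(S>50)&(y<.05); a=C[m][:,:2]*1000-r(0); print(" shelf along",np.percentile(a@d,[.5,99.5]).round(1),"across",np.percentile(a@nx,[1,99]).round(1),"z",np.median(z[m]))
    m=(D>0)&(z>.06)&(z<.1)&(x>.58)&(x<.64)&(y>.15)&(y<.24); a=C[m][:,:2]*1000-r(0); print(" grip",len(a),"along",np.percentile(a@d,[2,98]).round(1),"across",np.percentile(a@nx,[2,98]).round(1),"ztop",np.percentile(z[m],95).round(4))
    m=(D>0)&(H>22)&(H<35)&(S>150)&(V>100)&(x>.6)&(x<.7)&(y>.08)&(y<.16)&(z>.05)&(z<.15); a=C[m][:,:2]*1000-r(0); 
    if m.sum(): print(" yel",len(a),"along",np.percentile(a@d,[2,98]).round(1),"across",np.percentile(a@nx,[2,98]).round(1))
E
```

```text
top rail n 583 yaw deg -3.23 at y=0 [675.3   0. ] ztop pct [0.2053 0.2105 0.2125 0.2137]
 mirror 531 [ 4.87408e+02 -1.52105e+02 -1.37000e-01] -7.85 0.8188226210443789 top z 0.17226549010703507
 tab z 0.17227435009130665 150
 pointer n 1 along [-143.6 -143.6 -143.6 -143.6 -143.6] across [45.4 45.4 45.4] z [0.04262463 0.04262463]
 shelf along [-297.1  -34. ] across [-2.9 71.3] z 0.24542696160657962
 grip 167 along [180.2 200.3] across [-93.8 -64.3] ztop 0.0914
 yel 68 along [115.5 127.2] across [-36.4 -10.7]
side rail n 340 yaw deg -3.05 at y=0 [678.1   0. ] ztop pct [0.2041 0.2091 0.2105 0.2109]
 mirror 365 [ 4.91369e+02 -1.50099e+02 -1.40000e-01] -8.02 1.4426381613043153 top z 0.16919478024358225
 tab z 0.1680416338044864 114
 pointer n 172 along [-147.9 -143.7 -141.7 -139.6 -136.4] across [43.8 62.3 84.6] z [0.01475263 0.04099979]
 shelf along [-2028.7   -32.4] across [ -3.4 204.3] z 0.24476343309260634
 grip 276 along [183.5 202. ] across [-92.3 -63.4] ztop 0.088
 yel 434 along [118.7 129.4] across [-34.1  -8.7]
```

Request:
arm_command(moves=[0.2,0,0,-46,0,0,-0.1575,0.2,0,0,-46,0,0,-0.1575,0.2,-23,-52,0,0,0,0,0.2,-23,-52,0,0,0,0,0.2,-23,-52,0,0,0,0,0.2,-23,-52,0,0,0,0,0.2,-23,-52,0,0,0,0,0.2,-23,-52,0,0,0,0], newtons=40)

```text
clock: 2.3
tcp_pos: [0.3456, 0.1874, 0.3005]
orientation: [0.001, 0.069, 0.998, 0.0]
wrist_force: [0.6, -0.0, -0.1]
finger_gap: 0.0512
grip_force: 0.0
```

Request:
arm_command(moves=[0.2,-23,-52,0,0,0,0,0.2,-23,-52,0,0,0,0,0.2,-23,-52,0,0,0,0,0.2,-23,-52,0,0,0,0,0.2,-23,-52,0,0,0,0,0.2,-23,-52,0,0,0,0,0.2,0,0,0,0,0,0])

```text
clock: 3.18
tcp_pos: [0.4399, -0.1424, 0.2994]
orientation: [-0.0, 0.072, 0.997, -0.0]
wrist_force: [0.5, 0.5, 0.0]
finger_gap: 0.0516
grip_force: 0.0
```

```bash
cat > go.py <<'E'
from h import *
def go(target,yawdeg):  # target TCP mm; yaw of tool y minus 90deg; prints shift in present tool axes + turn
    s=get_state(); q=np.array(s["orientation"]); M=R.from_quat(q[[1,2,3,0]]); T=M.as_matrix()
    c,sn=np.cos(np.radians(yawdeg)),np.sin(np.radians(yawdeg))
    W=np.array([[-c,-sn,0],[-sn,c,0],[0,0,-1]]); 
    d=np.array(target)-s["tcp_pos"]*1000
    print("t",round(s["clock"],2),"tcp",(s["tcp_pos"]*1000).round(1),"F",s["wrist_force"].round(2),"gap",s["finger_gap"].round(4))
    print("shift now-axes",(T.T@d).round(1),"shift after-turn axes",(W.T@d).round(1),"turn",R.from_matrix(T.T@W).as_rotvec().round(4))
E
python3 -c "
from go import *
go([439.9,-144.2,300],-7.9)"
```

```text
Traceback (most recent call last):
  File "go.py", line 7, in go
    print("t",round(s["clock"],2),"tcp",(s["tcp_pos"]*1000).round(1),"F",s["wrist_force"].round(2),"gap",s["finger_gap"].round(4))
                                                                                                         ^^^^^^^^^^^^^^^^^^^^^
AttributeError: 'float' object has no attribute 'round'
```

Request:
arm_command(moves=[0.2,0,-1.5,45,0,0,0,0.2,0,0,45,0,0,0,0.2,0,0,35,0,0,0,0.2,0,0,20,0,0,0,0.2,0,0,14,0,0,0,0.2,0,0,0,0,0,0])

```text
clock: 3.92
tcp_pos: [0.4385, -0.1395, 0.1407]
orientation: [-0.001, 0.068, 0.998, 0.0]
wrist_force: [0.8, 0.9, -0.2]
finger_gap: 0.0513
grip_force: 0.0
```

```bash
sed -i 's/s\["finger_gap"\].round(4)/round(s["finger_gap"],4)/' go.py; python3 -c "
from go import *
go([439.9,-144.2,141],-7.9)
p,D=read_camera('top');q,D=read_camera('side')
cv2.imwrite('pics/g.png',np.hstack([cv2.resize(p[200:350,270:420],(400,400)),cv2.resize(q[150:310,310:470],(400,400))]))"
```

```text
t 3.92 tcp [ 438.5 -139.5  140.7] F [ 0.78  0.89 -0.19] gap 0.0513
shift now-axes [-2.  -4.4 -0.3] shift after-turn axes [-2.  -4.4 -0.3] turn [ 0.0006 -0.0012  0.0009]
```

View pics/g.png

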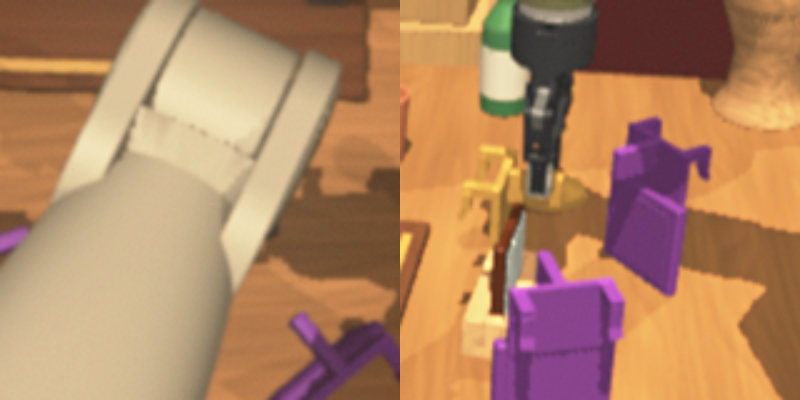

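The fingers straddle the tab (right half, 540,190). I correct by a few mm and close.

Request:
arm_command(moves=[0.2,-2,-4,0,0,0,0,0.2,0,0,0,0,0,0,-1,0,0,0,0,0,0,-1,0,0,0,0,0,0,-1,0,0,0,0,0,0,-1,0,0,0,0,0,0], newtons=60)

```text
clock: 4.78
tcp_pos: [0.4407, -0.1452, 0.1415]
orientation: [0.0, 0.069, 0.998, -0.001]
wrist_force: [-0.7, -2.1, 3.9]
finger_gap: 0.0104
grip_force: 60.1
```

Request:
arm_command(moves=[-1,0,0,-10,0,0,0,-1,0,0,-20,0,0,0,-1,0,0,-25,0,0,0,-1,0,0,-30,0,0,0,-1,0,0,-40,0,0,0,-1,0,0,-40,0,0,-0.042,-1,0,0,0,0,0,-0.042,-1,0,0,0,0,0,0])

```text
clock: 5.78
tcp_pos: [0.4401, -0.1441, 0.3061]
orientation: [-0.0, 0.027, 1.0, 0.001]
wrist_force: [0.1, 0.6, -3.8]
finger_gap: 0.0098
grip_force: 59.4
```

```bash
python3 -c "
from go import *
go([628.5,38.7,306],-3.1)"
```

```text
t 5.78 tcp [ 440.1 -144.1  306.1] F [ 0.12  0.6  -3.76] gap 0.0098
shift now-axes [-178.3  192.7    0.2] shift after-turn axes [-1.782e+02  1.927e+02  1.000e-01] turn [ 0.0011 -0.0008  0.0002]
```

Request:
arm_command(moves=[-1,-25,28,0,0,0,0,-1,-30,32,0,0,0,0,-1,-35,37,0,0,0,0,-1,-35,37,0,0,0,0,-1,-30,32,0,0,0,0,-1,-23,27,0,0,0,0,-1,0,0,0,0,0,0,-1,0,0,0,0,0,0])

```text
clock: 6.78
tcp_pos: [0.6278, 0.0387, 0.3047]
orientation: [-0.002, 0.027, 1.0, 0.0]
wrist_force: [-0.7, 0.2, -4.6]
finger_gap: 0.0097
grip_force: 59.4
```

```bash
python3 - <<'E'
from go import *
from fit import *
go([628.5,38.7,306],-3.1)
im=[]
for n in ("top","side"):
    P,D,C,hsv=data(n); H,S,V=[hsv[...,i] for i in range(3)]; x,y,z=[C[...,i] for i in range(3)]
    np.save(n+"P1.npy",P); np.save(n+"D1.npy",D); im.append(P)
    m=(D>0)&(z>.28)&(z<.36)&(x>.58)&(x<.72)&(y>-.04)&(y<.13)&(H>10)&(H<35)&(S>90)
    print(n,m.sum(),np.percentile(C[m],[2,50,98],axis=0).round(4).tolist())
    if m.sum()>50:
        r=mirrorfit(C[m][:,:2]*1000,[678,36,-.054]); print(r.x.round(3),r.fun)
cv2.imwrite('pics/h.png',np.hstack([cv2.resize(im[0][100:280,180:380],(400,360)),cv2.resize(im[1][150:400,170:420],(400,400))[:360]]))
E
```

```text
t 6.78 tcp [627.8  38.7 304.7] F [-0.66  0.16 -4.58] gap 0.0097
shift now-axes [-0.7  0.  -1.3] shift after-turn axes [-0.7  0.  -1.3] turn [ 0.0001 -0.0034  0.0004]
top 241 [[0.6055, -0.0101, 0.2825], [0.627, 0.0352, 0.3346], [0.6916, 0.0466, 0.344]]
[ 6.75216e+02  3.73210e+01 -5.80000e-02] 6.026337898292232
side 1141 [[0.61, -0.0034, 0.2827], [0.6623, 0.0453, 0.3211], [0.6975, 0.0825, 0.3362]]
[ 6.77394e+02  3.92200e+01 -8.10000e-02] 1.264173642422265
```

View pics/h.png

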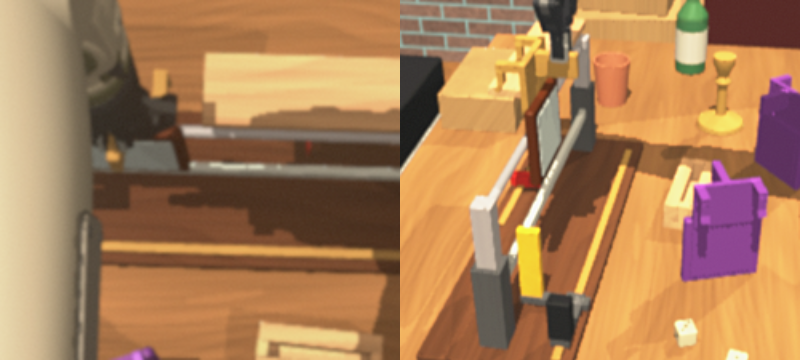

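Picture: mirror held upright above the rail's open end, between shelf end and the keeper; side fit says it is ~2.5 mm too near the robot.

Request:
arm_command(moves=[-1,-2.5,0,20,0,0,0,-1,0,0,25,0,0,0,-1,0,0,20,0,0,0,-1,0,0,12,0,0,0,-1,0,0,0,0,0,0,-1,0,0,0,0,0,0])

```text
clock: 7.62
tcp_pos: [0.6315, 0.0381, 0.2303]
orientation: [0.001, 0.027, 1.0, 0.0]
wrist_force: [0.6, -0.2, -4.6]
finger_gap: 0.0095
grip_force: 59.4
```

```bash
cat > m.py <<'E'
from go import *
from fit import *
import sys
def mfit(zt,g,n="side"):
    P,D,C,hsv=data(n); H,S,V=[hsv[...,i] for i in range(3)]; x,y,z=[C[...,i] for i in range(3)]
    m=(D>0)&(z>zt-.012)&(z<zt+.01)&(x>.58)&(x<.72)&(abs(y-g[1]/1000)<.08)&(H>10)&(H<35)&(S>90)
    p=C[m][:,:2]*1000; r=mirrorfit(p,g); print(n,m.sum(),r.x.round(3),round(r.fun,2),"rail x there",(678.1+.0533*r.x[1]).round(1) if n=="side" else (675.3+.0564*r.x[1]).round(1),"z",np.percentile(z[m],[50,90]).round(4))
E
python3 - <<'E'
from m import *
go([628.5,38.7,306],-3.1)
for n in("side","top"): mfit(.258,[680,38,-.06],n)
E
```

```text
t 7.62 tcp [631.5  38.1 230.3] F [ 0.62 -0.22 -4.61] gap 0.0095
shift now-axes [  2.9   0.4 -75.7] shift after-turn axes [  3.    0.4 -75.7] turn [ 0.0001  0.0016 -0.0001]
side 519 [ 6.82332e+02  3.85700e+01 -7.40000e-02] 1.53 rail x there 680.2 z [0.2574 0.2605]
top 205 [ 6.79183e+02  3.77260e+01 -3.90000e-02] 7.06 rail x there 677.4 z [0.2606 0.264 ]
```

Request:
arm_command(moves=[-1,1.7,0,0,0,0,-0.012,-1,0,0,0,0,0,0,-1,0,0,8,0,0,0,-1,0,0,8,0,0,0,-1,0,0,6,0,0,0,-1,0,0,6,0,0,0,-1,0,0,3,0,0,0,-1,0,0,0,0,0,0])

```text
clock: 8.72
tcp_pos: [0.6293, 0.0385, 0.1979]
orientation: [-0.0, 0.021, 1.0, 0.0]
wrist_force: [0.3, 0.9, -3.3]
finger_gap: 0.01
grip_force: 59.4
```

Request:
arm_command(moves=[-1,0,0,2,0,0,0,-1,0,0,2,0,0,0,-1,0,0,0,0,0,0])

```text
clock: 9.1
tcp_pos: [0.6293, 0.0385, 0.1941]
orientation: [-0.0, 0.021, 1.0, 0.0]
wrist_force: [0.4, 0.8, -3.8]
finger_gap: 0.0099
grip_force: 59.4
```

Request:
arm_command(moves=[-1,0,0,1,0,0,0,-1,0,0,1,0,0,0,-1,0,0,0,0,0,0])

```text
clock: 9.48
tcp_pos: [0.6293, 0.0385, 0.1921]
orientation: [-0.0, 0.021, 1.0, 0.0]
wrist_force: [-0.0, 0.2, -3.8]
finger_gap: 0.0099
grip_force: 59.4
```

Request:
arm_command(moves=[-1,0,0,1,0,0,0,-1,0,0,0,0,0,0])

```text
clock: 9.72
tcp_pos: [0.6295, 0.0385, 0.1913]
orientation: [0.0, 0.021, 1.0, 0.0]
wrist_force: [0.2, 0.2, -3.0]
finger_gap: 0.0097
grip_force: 59.5
```

Request:
arm_command(moves=[-1,0,0,1,0,0,0,-1,0,0,0,0,0,0])

```text
clock: 9.98
tcp_pos: [0.6295, 0.0384, 0.1906]
orientation: [0.0, 0.021, 1.0, -0.0]
wrist_force: [-1.0, -1.2, -1.2]
finger_gap: 0.01
grip_force: 59.8
```

Request:
arm_command(moves=[-1,0,0,0.5,0,0,0,-1,0,0,0,0,0,0])

```text
clock: 10.22
tcp_pos: [0.6294, 0.0384, 0.1902]
orientation: [0.0, 0.021, 1.0, -0.0]
wrist_force: [-2.2, -1.6, 2.5]
finger_gap: 0.0096
grip_force: 60.0
```

```bash
python3 - <<'E'
from m import *
go([628.5,38.7,190],-3.1)
for n in("side","top"): mfit(.220,[680,38,-.06],n)
# pointer in along coordinate
P,D,C,hsv=data("side"); H,S,V=[hsv[...,i] for i in range(3)]; x,y,z=[C[...,i] for i in range(3)]
d=np.array([.0532,.9986]); nx=np.array([d[1],-d[0]])
for lo,hi in ((.01,.03),(.033,.045)):
    m=(D>0)&((H<6)|(H>173))&(S>150)&(V>50)&(x>.69)&(x<.8)&(y>-.25)&(y<-.1)&(z>lo)&(z<hi)
    a=C[m][:,:2]*1000-[678.1,0]; print(len(a),np.percentile(a@d,[2,50,98]).round(1),np.percentile(a@nx,[2,50,98]).round(1))
    for c in range(40,95,8):
        k=abs(a@nx-c)<4
        if k.sum()>3: print(c,k.sum(),np.percentile((a@d)[k],[5,50,95]).round(1))
E
```

```text
t 10.22 tcp [629.4  38.4 190.2] F [-2.18 -1.58  2.51] gap 0.0096
shift now-axes [0.9 0.3 0.2] shift after-turn axes [0.9 0.3 0.2] turn [-0.      0.0006  0.0122]
side 477 [ 6.80382e+02  3.96170e+01 -6.60000e-02] 1.83 rail x there 680.2 z [0.2185 0.2209]
top 163 [ 6.77543e+02  3.81770e+01 -4.00000e-02] 5.55 rail x there 677.5 z [0.221  0.2243]
25 [-144.1 -139.  -135.6] [68.3 80.7 89.8]
72 7 [-139.3 -137.9 -135.4]
80 9 [-141.5 -138.8 -137.6]
88 8 [-144.2 -142.8 -139.6]
23 [-145.3 -142.4 -135. ] [70.5 76.5 83.8]
72 10 [-145.3 -142.2 -135. ]
80 12 [-145.  -142.8 -136.9]
```

Request:
arm_command(moves=[-1,0.1,-6,0,0,0,0,-1,0.1,-10,0,0,0,0,-1,0.1,-10,0,0,0,0,-1,0.1,-10,0,0,0,0,-1,0.1,-10,0,0,0,0,-1,0.1,-10,0,0,0,0,-1,0.1,-10,0,0,0,0,-1,0.1,-10,0,0,0,0])

```text
clock: 11.38
tcp_pos: [0.6254, -0.038, 0.1898]
orientation: [0.0, 0.021, 1.0, 0.0]
wrist_force: [1.4, 3.6, 2.8]
finger_gap: 0.0101
grip_force: 60.3
```

Request:
arm_command(moves=[-1,0.1,-12,0,0,0,0,-1,0.1,-12,0,0,0,0,-1,0.1,-12,0,0,0,0,-1,0.1,-12,0,0,0,0,-1,0.1,-12,0,0,0,0,-1,0.1,-12,0,0,0,0,-1,0.1,-10,0,0,0,0,-1,0,0,0,0,0,0])

```text
clock: 12.38
tcp_pos: [0.6209, -0.1214, 0.1897]
orientation: [-0.0, 0.022, 1.0, -0.001]
wrist_force: [-1.4, -2.2, 3.5]
finger_gap: 0.0101
grip_force: 60.3
```

```bash
cat > meas.py <<'E'
from go import *
from fit import *
d=np.array([.0532,.9986]); nx=np.array([d[1],-d[0]])
def along(C): return (C[...,:2]*1000-[678.1,0])@d, (C[...,:2]*1000-[678.1,0])@nx
def pointer(P,D,n,zmin=.032):
    C=cloud(n,D); hsv=cv2.cvtColor(P,cv2.COLOR_BGR2HSV); H,S,V=[hsv[...,i] for i in range(3)]; a,c=along(C); z=C[...,2]
    m=(D>0)&((H<6)|(H>173))&(S>150)&(V>50)&(a<-20)&(a>-250)&(c>38)&(c<100)&(z>.005)&(z<.06)
    print(n,"pointer",m.sum()); v,u=np.nonzero(m); print("  px u",np.percentile(u,[2,50,98]),"v",np.percentile(v,[2,50,98]))
    for lo,hi in ((.005,.022),(.022,.031),(.031,.05)):
        k=m&(z>lo)&(z<hi); 
        if k.sum()>3: print("  z",lo,k.sum(),"along",np.percentile(a[k],[2,25,50,75,98]).round(1),"across",np.percentile(c[k],[2,50,98]).round(1))
def edge(P,D,n,exp,zlo=.07,zhi=.16):
    C=cloud(n,D); a,c=along(C); z=C[...,2]
    m=(D>0)&(c>-32)&(c<-8)&(z>zlo)&(z<zhi)&(abs(a-exp)<25)
    v,u=np.nonzero(m)
    k=m&(c>-27)&(c<-15); print(n,"panel edge",k.sum(),"along pct",np.percentile(a[k],[5,25,50,75,95]).round(1),"u",u.min(),u.max(),"v",v.min(),v.max())
E
python3 - <<'E'
from meas import *
pointer(np.load("sideP.npy"),np.load("sideD.npy"),"side")
pointer(np.load("topP.npy"),np.load("topD.npy"),"top")
go([620,-120,190],-3.1)
edge(np.load("sideP1.npy"),np.load("sideD1.npy"),"side",91,.19,.26)
for n in("side","top"):
    P,D=read_camera(n); np.save(n+"P2.npy",P); np.save(n+"D2.npy",D)
    pointer(P,D,n); 
P=np.load("sideP2.npy");D=np.load("sideD2.npy"); edge(P,D,"side",-67)
edge(P,D,"side",120,.05,.12)
cv2.imwrite("pics/s2.png",cv2.resize(P[170:390,190:400],(760,796))[:600])
E
```

```text
side pointer 172
  px u [240. 249. 257.] v [257.  261.5 267. ]
  z 0.005 41 along [-190.3 -144.5 -142.5 -140.9 -136.5] across [43.  58.9 87.5]
  z 0.022 57 along [-146.5 -142.8 -140.4 -138.6 -134.5] across [42.1 66.3 90.1]
  z 0.031 74 along [-147.9 -144.4 -142.  -140.1 -136.8] across [41.5 64.3 84.4]
top pointer 1
  px u [334. 334. 334.] v [172. 172. 172.]
t 12.38 tcp [ 620.9 -121.4  189.7] F [-1.44 -2.19  3.51] gap 0.0101
shift now-axes [ 1.   1.4 -0.3] shift after-turn axes [ 1.   1.3 -0.3] turn [-0.0024 -0.0006  0.0103]
side panel edge 142 along pct [86.8 88.5 89.6 90.7 92. ] u 248 260 v 225 260
side pointer 169
  px u [240. 249. 257.] v [257. 262. 266.]
  z 0.005 34 along [-192.2 -145.4 -143.3 -139.9 -136.8] across [44.1 58.2 89.4]
  z 0.022 58 along [-144.8 -141.7 -140.4 -138.2 -135.5] across [41.8 64.2 87.2]
  z 0.031 77 along [-146.1 -143.8 -142.1 -139.5 -135.7] across [41.4 65.4 84.6]
top pointer 0Traceback (most recent call last):
  File "<stdin>", line 8, in <module>
  File "meas.py", line 8, in pointer
    print(n,"pointer",m.sum()); v,u=np.nonzero(m); print("  px u",np.percentile(u,[2,50,98]),"v",np.percentile(v,[2,50,98]))
                                                                  ~~~~~~~~~~~~~^^^^^^^^^^^^^
    return _quantile_unchecked(
        a, q, axis, out, overwrite_input, method, keepdims, weights)
    return _ureduce(a,
                    func=_quantile_ureduce_func,
    ...<5 lines>...
                    overwrite_input=overwrite_input,
                    method=method)
    r = func(a, **kwargs)
    result = _quantile(arr,
                       quantiles=q,
    ...<2 lines>...
                       out=out,
                       weights=wgt)
    previous = arr[previous_indexes]
               ~~~^^^^^^^^^^^^^^^^^^
IndexError: index 0 is out of bounds for axis 0 with size 0
```

```bash
python3 - <<'E'
from meas import *
P=np.load("sideP2.npy");D=np.load("sideD2.npy"); edge(P,D,"side",-67)
edge(P,D,"side",122,.05,.12)
from m import mfit
mfit(.221,[668,-118,-.06])
cv2.imwrite("pics/s2.png",cv2.resize(P[190:350,210:420],(788,600),interpolation=cv2.INTER_CUBIC))
E
```

```text
side panel edge 208 along pct [-82.8 -72.4 -69.6 -67.8 -66.2] u 268 278 v 232 267
side panel edge 154 along pct [124.6 125.9 126.8 127.7 129. ] u 243 256 v 299 327
side 285 [ 6.71203e+02 -1.18611e+02 -7.10000e-02] 2.84 rail x there 671.8 z [0.2181 0.2207]
```

View pics/s2.png

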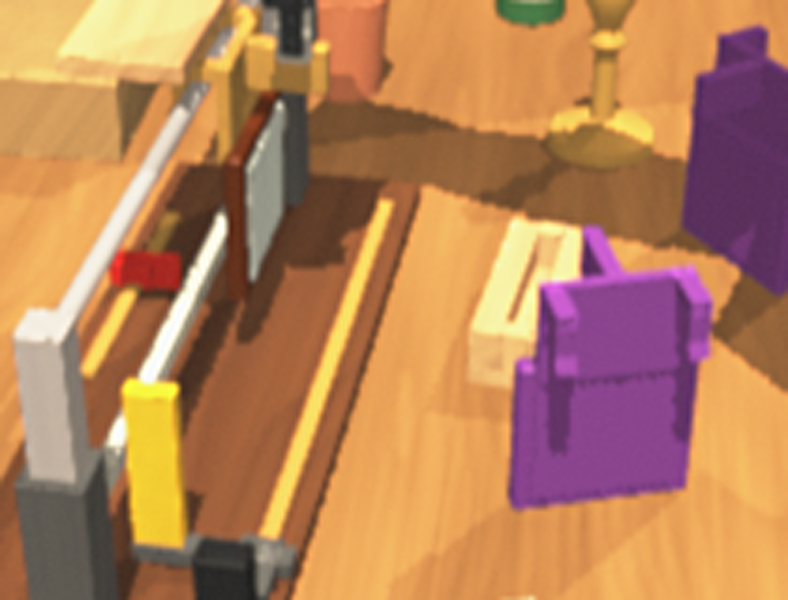

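Side crop: mirror hangs on the rail under the shelf, its brown +y edge at (238,225); red pointer block at (146,270), mirror not yet fully there. I now refine the pointer's middle.

```bash
python3 - <<'E'
from meas import *
def at(n,u,v,z):
    e,r=ray(n,(u,v)); X=e+r*(z-e[2])/r[2]; return along(X[None])[0][0].round(1),along(X[None])[1][0].round(1)
P=np.load("sideP.npy").astype(int)
print("side R-(G+B)/2 rows 254..270, cols 238..260 step2")
for v in range(254,271): print(v,[int(P[v,u,2]-(P[v,u,1]+P[v,u,0])/2) for u in range(238,261,2)],"z36",at("side",249,v,.036),"z16",at("side",249,v,.016))
P=np.load("topP.npy").astype(int)
for v in range(166,182): print(v,[int(P[v,u,2]-(P[v,u,1]+P[v,u,0])/2) for u in range(327,342)])
for u in (331,334,337): print(u,at("top",u,172,.036))
# top-camera frame: panel/mirror vs side offset on foot end & shelf
E
```

```text
side R-(G+B)/2 rows 254..270, cols 238..260 step2
254 [10, 18, 62, 112, 88, 68, 59, 62, 45, 32, 28, 32] z36 (np.float64(-167.8), np.float64(70.0)) z16 (np.float64(-198.5), np.float64(80.3))
255 [12, 23, 99, 114, 79, 52, 61, 61, 37, 30, 30, 32] z36 (np.float64(-163.1), np.float64(68.7)) z16 (np.float64(-193.7), np.float64(78.9))
256 [13, 32, 137, 106, 84, 75, 75, 66, 45, 38, 30, 32] z36 (np.float64(-158.4), np.float64(67.3)) z16 (np.float64(-188.8), np.float64(77.5))
257 [16, 49, 175, 110, 109, 117, 108, 99, 92, 79, 40, 32] z36 (np.float64(-153.7), np.float64(65.9)) z16 (np.float64(-184.0), np.float64(76.1))
258 [18, 91, 190, 125, 129, 133, 131, 133, 134, 125, 51, 31] z36 (np.float64(-149.1), np.float64(64.6)) z16 (np.float64(-179.3), np.float64(74.7))
259 [25, 146, 186, 123, 125, 128, 130, 133, 133, 133, 56, 28] z36 (np.float64(-144.5), np.float64(63.2)) z16 (np.float64(-174.5), np.float64(73.3))
260 [28, 177, 169, 122, 124, 125, 121, 129, 131, 132, 57, 23] z36 (np.float64(-139.9), np.float64(61.9)) z16 (np.float64(-169.8), np.float64(71.9))
261 [51, 183, 149, 126, 130, 131, 114, 133
[... 1867 characters left out ...]
36, 34, 34, 44, 70, 79, 63, 44, 40, 39, 39, 36, 35]
174 [41, 34, 34, 35, 34, 41, 63, 70, 54, 42, 36, 39, 38, 36, 35]
175 [41, 34, 32, 33, 33, 41, 57, 59, 46, 34, 34, 37, 36, 34, 32]
176 [40, 35, 34, 32, 34, 40, 50, 49, 41, 34, 32, 33, 34, 34, 34]
177 [42, 31, 35, 34, 35, 36, 43, 43, 37, 33, 32, 33, 34, 34, 33]
178 [42, 36, 35, 33, 32, 35, 38, 38, 34, 32, 33, 35, 36, 34, 35]
179 [43, 35, 36, 34, 34, 35, 34, 33, 37, 34, 36, 34, 34, 36, 35]
180 [43, 35, 34, 36, 38, 35, 36, 34, 36, 35, 36, 37, 37, 35, 37]
181 [39, 32, 32, 33, 31, 33, 32, 32, 34, 32, 34, 33, 33, 33, 31]
331 (np.float64(-137.0), np.float64(44.1))
334 (np.float64(-144.1), np.float64(44.3))
337 (np.float64(-151.1), np.float64(44.6))
```

```bash
python3 - <<'E'
from meas import *
P=np.load("sideP.npy"); 
D=np.mean([np.load("sideD.npy"),np.load("sideD2.npy"),np.load("sideD1.npy")],0); C=cloud("side",D); a,c=along(C)
for v in range(254,271): print(v,[(int(round(a[v,u])),int(round(C[v,u,2]*1000))) for u in range(243,256,2)])
print("mirror edge")
D=np.load("sideD2.npy"); C=cloud("side",D); a,c=along(C)
for v in range(236,266,4): print(v,[(int(round(a[v,u])),int(round(c[v,u])),int(round(C[v,u,2]*1000))) for u in range(266,282)])
E
```

```text
254 [(-221, -1), (-222, 0), (-201, 14), (-202, 14), (-99, 81), (-102, 80), (-106, 78)]
255 [(-218, -2), (-194, 15), (-194, 15), (-195, 15), (-98, 79), (-98, 79), (-103, 77)]
256 [(-215, -3), (-191, 13), (-192, 13), (-184, 19), (-96, 77), (-99, 76), (-99, 77)]
257 [(-142, 42), (-145, 40), (-147, 40), (-148, 40), (-91, 78), (-97, 75), (-97, 75)]
258 [(-143, 38), (-144, 38), (-144, 39), (-143, 40), (-65, 92), (-67, 92), (-67, 92)]
259 [(-141, 36), (-144, 35), (-144, 36), (-144, 36), (-68, 88), (-65, 90), (-67, 89)]
260 [(-139, 35), (-140, 35), (-142, 34), (-140, 36), (-66, 86), (-66, 86), (-65, 88)]
261 [(-138, 32), (-140, 31), (-137, 34), (-137, 35), (-66, 83), (-64, 85), (-67, 84)]
262 [(-137, 30), (-138, 30), (-140, 29), (-138, 31), (-66, 81), (-65, 81), (-65, 82)]
263 [(-139, 26), (-138, 27), (-138, 28), (-137, 29), (-142, 26), (-64, 79), (-65, 80)]
264 [(-139, 23), (-136, 25), (-139, 24), (-138, 25), (-141, 24), (-66, 75), (-67, 75)]
265 [(-137, 21), (-139, 20), (-139, 20), (-138, 22), (-144, 19), (-65, 73), (-66, 73)]
266 [(-137, 18), (-136, 19), (-135, 20), (-137, 19), (-143, 16)
[... 1847 characters left out ...]
 -17, 102), (-66, -19, 103), (-67, -21, 102), (-72, -23, 100), (-75, -24, 98), (-75, -27, 98), (-80, -28, 95), (-94, -27, 87), (-103, -27, 81), (-116, -26, 73), (-131, -24, 63)]
260 [(-60, -6, 94), (-67, -6, 90), (-77, -6, 83), (-181, 21, 15), (-71, -13, 88), (-68, -16, 91), (-68, -18, 91), (-70, -20, 90), (-70, -23, 90), (-70, -25, 90), (-78, -26, 85), (-85, -26, 81), (-94, -26, 75), (-106, -25, 67), (-186, -7, 15), (-188, -10, 14)]
264 [(-59, -6, 84), (-164, 22, 13), (-158, 18, 17), (-161, 16, 16), (-71, -12, 76), (-69, -15, 78), (-68, -18, 79), (-69, -20, 79), (-67, -23, 81), (-69, -25, 79), (-77, -25, 74), (-80, -27, 73), (-165, -7, 16), (-166, -10, 16), (-172, -11, 12), (-170, -14, 14)]
```

Request:
arm_command(moves=[-1,0.1,-6,0,0,0,0,-1,0.1,-6,0,0,0,0,-1,0,-4,0,0,0,0,-1,0,-2,0,0,0,0,-1,0,0,0,0,0,0,-1,0,0,0,0,0,0])

```text
clock: 13.28
tcp_pos: [0.6204, -0.1375, 0.1897]
orientation: [0.0, 0.021, 1.0, -0.0]
wrist_force: [1.2, 2.9, 3.1]
finger_gap: 0.0099
grip_force: 60.3
```

```bash
cat >> meas.py <<'E'
def check():
    Ds=[]
    for i in range(4): P,D=read_camera("side"); Ds.append(D)
    D=np.median(Ds,0); C=cloud("side",D); a,c=along(C); z=C[...,2]
    m=(D>0)&(c>-25)&(c<-13)&(z>.06)&(z<.155)&(a<0)&(a>-100); k=a[m]; k=k[k>k.max()-25]; h=np.median(k[abs(k-np.median(k))<4])
    for lo,hi in((.06,.09),(.12,.155)):
        q=m&(z>lo)&(z<hi)&(abs(a-h)<4); print(lo,q.sum(),"edge",np.median(a[q]).round(2))
    q=(D>0)&(c<-30)&(c>-40)&(a>h-60)&(a<h-5)&(z>.05)&(z<.15)
    hsv=cv2.cvtColor(P,cv2.COLOR_BGR2HSV); H,S,V=[hsv[...,i] for i in range(3)]
    r=(D>0)&((H<6)|(H>173))&(S>150)&(V>50)&(a<-120)&(a>-170)&(c>38)&(c<100)
    f=r&(z>.02)&(z<.03); print("edge",h.round(2),"middle",(h-55).round(2),"pointer face",np.median(a[f]).round(2),f.sum())
E
python3 - <<'E'
from meas import *
go([620,-139,190],-3.1)
check()
E
```

```text
t 13.28 tcp [ 620.4 -137.5  189.7] F [1.2  2.9  3.11] gap 0.0099
shift now-axes [ 0.3 -1.6 -0.3] shift after-turn axes [ 0.3 -1.6 -0.3] turn [-0.0003  0.0001  0.0122]
0.06 50 edge -84.97
0.12 58 edge -84.62
edge -84.78 middle -139.78 pointer face -140.16 60
```

Request:
arm_command(moves=[-1,0,-3,0,0,0,0,-1,0,0,0,0,0,0,-1,0,0,0,0,0,0,-1,0,0,0,0,0,0])

```text
clock: 13.98
tcp_pos: [0.6202, -0.1404, 0.1897]
orientation: [-0.0, 0.021, 1.0, -0.0]
wrist_force: [-0.6, 2.9, 3.2]
finger_gap: 0.01
grip_force: 60.3
```

```bash
python3 - <<'E'
from meas import *
go([620,-142,190],-3.1)
check()
E
```

```text
t 13.97 tcp [ 620.2 -140.4  189.7] F [-0.6   2.93  3.19] gap 0.01
shift now-axes [ 0.1 -1.6 -0.3] shift after-turn axes [ 0.1 -1.6 -0.3] turn [-0.0001 -0.0001  0.0122]
0.06 46 edge -87.66
0.12 63 edge -87.51
edge -87.5 middle -142.5 pointer face -140.68 55
```

Request:
arm_command(moves=[-0.5,0,0,0,0,0,0,-0.4,0,0,0,0,0,0,-0.2,0,0,0,0,0,0,-0.2,0,0,-10,0,0,0,-0.2,0,0,-20,0,0,0,-0.2,0,0,-35,0,0,0,-0.2,0,0,-45,0,0,0,-0.2,20,0,-10,0,0,0])

```text
clock: 15.18
tcp_pos: [0.6021, -0.1402, 0.3136]
orientation: [0.003, 0.021, 1.0, -0.001]
wrist_force: [0.1, -0.2, 0.2]
finger_gap: 0.0343
grip_force: 0.0
```

```bash
python3 - <<'E'
from meas import *
check()
for n in("top","side"):
    P,D=read_camera(n); C=cloud(n,D); z=C[...,2]; x=C[...,0]; y=C[...,1]
    m=(D>0)&(x>.585)&(x<.632)&(y>.15)&(y<.24)&(z>.07)&(z<.095); q=C[m]*1000
    print(n,"grip",len(q),np.percentile(q,[3,50,97],axis=0).round(1).tolist(), cv2.minAreaRect(q[:,:2].astype(np.float32)))
E
python3 -c "
from go import *
go([617,192,300],-3.1)"
```

```text
0.06 33 edge -87.56
0.12 57 edge -87.24
edge -87.51 middle -142.51 pointer face -140.05 59
top grip 150 [[592.7, 184.4, 73.5], [605.6, 192.8, 87.6], [621.6, 204.0, 92.5]] ((607.2643432617188, 194.22213745117188), (31.84409523010254, 20.777128219604492), 0.6250563263893127)
side grip 211 [[596.5, 187.7, 70.8], [610.1, 201.7, 84.4], [625.0, 205.5, 88.8]] ((610.7098388671875, 194.2379150390625), (24.090818405151367, 30.084043502807617), 85.87347412109375)
t 15.47 tcp [ 600.3 -139.5  308.8] F [ 0.22 -0.17  0.42] gap 0.0338
shift now-axes [ -2.8 331.9   9. ] shift after-turn axes [  1.3 331.9   8.8] turn [ 0.0004 -0.001   0.0122]
```

Request:
arm_command(moves=[0.2,0,0,0,0,0,0.012,0.2,1.5,45,0,0,0,0,0.2,1.5,55,0,0,0,0,0.2,1.5,55,0,0,0,0,0.2,1.5,55,0,0,0,0,0.2,1.5,55,0,0,0,0,0.2,1.5,45,0,0,0,0,0.2,0,24,0,0,0,0])

```text
clock: 16.48
tcp_pos: [0.6089, 0.1969, 0.3088]
orientation: [-0.001, 0.026, 1.0, -0.0]
wrist_force: [-0.0, 0.1, -0.8]
finger_gap: 0.0513
grip_force: 0.0
```

Request:
arm_command(moves=[0.2,0,0,30,0,0,0,0.2,0,0,50,0,0,0,0.2,0,0,50,0,0,0,0.2,0,0,30,0,0,0,0.2,0,0,20,0,0,0,0.2,0,0,0,0,0,0,0.2,0,0,0,0,0,0])

```text
clock: 17.35
tcp_pos: [0.6099, 0.1942, 0.1305]
orientation: [0.0, 0.027, 1.0, 0.0]
wrist_force: [0.3, 0.1, 0.3]
finger_gap: 0.0512
grip_force: 0.0
```

```bash
python3 - <<'E'
from meas import *
go([609,194.7,52],-3.1)
E
```

```text
t 17.35 tcp [609.9 194.2 130.5] F [0.3  0.06 0.33] gap 0.0512
shift now-axes [ 1.   0.5 78.5] shift after-turn axes [ 0.9  0.5 78.5] turn [ 0.0002  0.0009 -0.0004]
```

Request:
arm_command(moves=[0.2,0,0,30,0,0,0,0.2,0,0,25,0,0,0,0.2,0,0,12,0,0,0,0.2,0,0,8,0,0,0,0.2,0,0,0,0,0,0])

```text
clock: 17.98
tcp_pos: [0.6095, 0.1946, 0.0551]
orientation: [0.0, 0.027, 1.0, 0.0]
wrist_force: [-0.6, -0.1, -0.1]
finger_gap: 0.0511
grip_force: 0.0
```

Request:
arm_command(moves=[-1,0,0,0,0,0,0,-1,0,0,0,0,0,0,-1,0,0,0,0,0,0,-1,0,0,0,0,0,0], newtons=30)

```text
clock: 18.48
tcp_pos: [0.6098, 0.1946, 0.0558]
orientation: [0.001, 0.027, 1.0, 0.0]
wrist_force: [-0.8, -1.2, 5.1]
finger_gap: 0.0194
grip_force: 32.4
```

Request:
arm_command(moves=[-1,0,-6,0,0,0,0,-1,0,-12,0,0,0,0,-1,0,-14,0,0,0,0,-1,0,-14,0,0,0,0,-1,0,-14,0,0,0,0,-1,0,-14,0,0,0,0,-1,0,-14,0,0,0,0,-1,0,-12,0,0,0,0])

```text
clock: 19.48
tcp_pos: [0.6044, 0.0951, 0.0558]
orientation: [0.001, 0.027, 1.0, 0.001]
wrist_force: [-0.6, 2.3, 5.8]
finger_gap: 0.0193
grip_force: 32.4
```

Request:
arm_command(moves=[-1,0,-14,0,0,0,0,-1,0,-14,0,0,0,0,-1,0,-14,0,0,0,0,-1,0,-14,0,0,0,0,-1,0,-12,0,0,0,0,-1,0,-8,0,0,0,0,-1,0,-4,0,0,0,0,-1,0,0,0,0,0,0])

```text
clock: 20.48
tcp_pos: [0.6, 0.0146, 0.0558]
orientation: [0.001, 0.027, 1.0, 0.0]
wrist_force: [-1.4, -1.8, 6.6]
finger_gap: 0.0193
grip_force: 32.5
```

```bash
python3 - <<'E'
from meas import *
go([600,0,52],-3.1)
P,D=read_camera("side"); C=cloud("side",D); a,c=along(C); z=C[...,2]
H,S,V=[cv2.cvtColor(P,cv2.COLOR_BGR2HSV)[...,i] for i in range(3)]
m=(D>0)&(H>22)&(H<35)&(S>150)&(V>90)&(c>-42)&(c<0)&(z>.05)&(z<.14)&(a>-100)&(a<50)
print(m.sum(),"yellow",np.percentile(a[m],[2,50,98]).round(1))
P,D=read_camera("top");C=cloud("top",D); a,c=along(C); z=C[...,2]
H,S,V=[cv2.cvtColor(P,cv2.COLOR_BGR2HSV)[...,i] for i in range(3)]
m=(D>0)&(H>22)&(H<35)&(S>150)&(V>90)&(c>-42)&(c<0)&(z>.05)&(z<.14)&(a>-100)&(a<50)
print("top",m.sum())
if m.sum(): print(np.percentile(a[m],[2,50,98]).round(1))
E
```

```text
t 20.48 tcp [600.   14.6  55.8] F [-1.4  -1.84  6.59] gap 0.0193
shift now-axes [ -0.8 -14.6   3.8] shift after-turn axes [ -0.8 -14.6   3.8] turn [0.0002 0.0015 0.    ]
298 yellow [-60.3 -52.2 -48.3]
top 26
[-60.7 -56.4 -52.3]
```

Request:
arm_command(moves=[-1,0,-5,0,0,0,0,-1,0,-5,0,0,0,0,-1,0,-5,0,0,0,0,-1,0,-3,0,0,0,0,-1,0,0,0,0,0,0,-1,0,0,0,0,0,0])

```text
clock: 21.32
tcp_pos: [0.5991, -0.003, 0.0558]
orientation: [0.001, 0.027, 1.0, 0.0]
wrist_force: [-1.5, -0.2, 7.0]
finger_gap: 0.0192
grip_force: 32.5
```

```bash
cat > k.py <<'E'
from meas import *
s=get_state(); print(s["clock"],(s["tcp_pos"]*1000).round(2),s["wrist_force"].round(2))
Ds=[];
for i in range(3): P,D=read_camera("side"); Ds.append(D)
D=np.median(Ds,0); C=cloud("side",D); a,c=along(C); z=C[...,2]
H,S,V=[cv2.cvtColor(P,cv2.COLOR_BGR2HSV)[...,i] for i in range(3)]
yel=(D>0)&(H>22)&(H<35)&(S>150)&(V>90)&(c>-42)&(c<0)&(z>.05)&(z<.128)&(a>-110)&(a<50)
print("yellow",yel.sum(),np.percentile(a[yel],[2,25,50,75,98]).round(1))
m=(D>0)&(c>-25)&(c<-13)&(z>.136)&(z<.152)&(abs(a+88)<8)&~yel
print("mirror edge above keeper",m.sum(),np.percentile(a[m],[5,25,50,75,95]).round(1) if m.sum() else "")
m=(D>0)&(c>-31)&(c<-24)&(z>.06)&(z<.15)&(a>-150)&(a<-90)&~yel
E
python3 k.py; python3 -c "
from meas import *
P,D=read_camera('side'); cv2.imwrite('pics/k.png',cv2.resize(P[200:290,240:340],(660,594),interpolation=cv2.INTER_CUBIC))"
```

```text
21.325 [599.08  -3.02  55.79] [-1.46 -0.23  7.  ]
yellow 271 [-72.1 -70.5 -69.6 -68.9 -67.1]
mirror edge above keeper 21 [-89.2 -87.9 -86.9 -86.6 -84.4]
```

View pics/k.png

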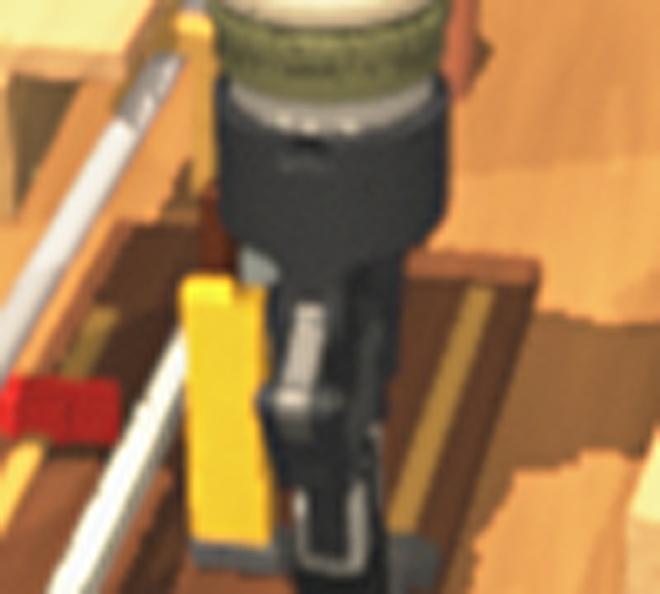

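Keeper (yellow) now close in front of the mirror's brown edge seen above it; a gap of about 5–8 mm remains.

Request:
arm_command(moves=[-1,0,-1.5,0,0,0,0,-1,0,-1.5,0,0,0,0,-1,0,0,0,0,0,0])

```text
clock: 21.9
tcp_pos: [0.5989, -0.0057, 0.0558]
orientation: [0.001, 0.027, 1.0, 0.0]
wrist_force: [-1.0, 1.3, 6.7]
finger_gap: 0.019
grip_force: 32.5
```

Request:
arm_command(moves=[-1,0,-1,0,0,0,0,-1,0,0,0,0,0,0])

```text
clock: 22.15
tcp_pos: [0.5989, -0.0066, 0.0558]
orientation: [0.001, 0.027, 1.0, 0.001]
wrist_force: [-1.4, 1.5, 6.4]
finger_gap: 0.0189
grip_force: 32.5
```

Request:
arm_command(moves=[-1,0,-1,0,0,0,0,-1,0,0,0,0,0,0])

```text
clock: 22.4
tcp_pos: [0.5988, -0.0076, 0.0558]
orientation: [0.001, 0.027, 1.0, 0.001]
wrist_force: [-1.1, 2.2, 5.7]
finger_gap: 0.0192
grip_force: 32.5
```

```bash
python3 k.py
```

```text
22.4 [598.81  -7.6   55.76] [-1.13  2.24  5.72]
yellow 271 [-76.4 -74.9 -74.2 -73.4 -71.8]
mirror edge above keeper 29 [-91.2 -88.3 -87.6 -86.8 -85.8]
```

Request:
arm_command(moves=[-1,0,-0.7,0,0,0,0,-1,0,0,0,0,0,0])

```text
clock: 22.8
tcp_pos: [0.5987, -0.0083, 0.0558]
orientation: [0.001, 0.027, 1.0, 0.001]
wrist_force: [-0.9, 1.9, 6.4]
finger_gap: 0.0189
grip_force: 32.5
```

Request:
arm_command(moves=[-1,0,-0.7,0,0,0,0,-1,0,0,0,0,0,0])

```text
clock: 23.05
tcp_pos: [0.5988, -0.0085, 0.0558]
orientation: [0.001, 0.027, 1.0, 0.001]
wrist_force: [-1.6, 3.9, 7.2]
finger_gap: 0.0189
grip_force: 32.5
```

Request:
arm_command(moves=[-1,0,-0.7,0,0,0,0,-1,0,0,0,0,0,0])

```text
clock: 23.3
tcp_pos: [0.5987, -0.0089, 0.0558]
orientation: [0.001, 0.026, 1.0, 0.001]
wrist_force: [-0.4, 4.6, 6.9]
finger_gap: 0.0189
grip_force: 32.5
```

```bash
python3 k.py
```

```text
23.3 [598.73  -8.87  55.79] [-0.45  4.57  6.88]
yellow 268 [-78.5 -76.4 -75.7 -74.7 -73.2]
mirror edge above keeper 26 [-90.2 -89.2 -87.8 -87.  -85.3]
```

Contact is felt (Fy 2 → 4.6 N and the advance stalls) with the mirror unmoved. Ease off and let go.

Request:
arm_command(moves=[-1,0,0.6,0,0,0,0,-0.6,0,0,0,0,0,0,-0.2,0,0,0,0,0,0,0,0,0,0,0,0,0,0,0,0,-15,0,0,0,0,0,0,-30,0,0,0,0,0,0,-45,0,0,0,0,0,0,-50,0,0,0])

```text
clock: 24.45
tcp_pos: [0.5978, -0.0097, 0.1965]
orientation: [-0.0, 0.027, 1.0, 0.0]
wrist_force: [1.1, -0.9, -0.2]
finger_gap: 0.0427
grip_force: 0.0
```

Request:
arm_command(moves=[0,0,0,-50,0,0,0,0,0,30,-30,0,0,0,0,40,40,0,0,0,0,0,40,40,0,0,0,0,0,30,40,0,0,0,0,0,0,40,0,0,0,0,0,0,40,0,0,0,0,0,0,0,0,0,0,0])

```text
clock: 25.45
tcp_pos: [0.5004, 0.2281, 0.2755]
orientation: [0.0, 0.025, 1.0, 0.0]
wrist_force: [-0.4, -0.7, 0.9]
finger_gap: 0.043
grip_force: 0.0
```

```bash
python3 k.py; python3 -c "
from meas import *
check()
P,D=read_camera('side'); Q,_=read_camera('top'); cv2.imwrite('pics/f.png',np.hstack([cv2.resize(P[190:310,220:340],(400,400),interpolation=cv2.INTER_CUBIC),cv2.resize(Q[120:260,260:400],(400,400),interpolation=cv2.INTER_CUBIC)]))"
```

```text
25.45 [500.45 228.08 275.46] [-0.39 -0.69  0.85]
yellow 296 [-78.  -76.3 -75.6 -74.7 -72.9]
mirror edge above keeper 35 [-95.3 -90.3 -88.  -87.2 -86.1]
0.06 52 edge -75.61
0.12 24 edge -76.08
edge -75.66 middle -130.66 pointer face -139.8 56
```

View pics/f.png

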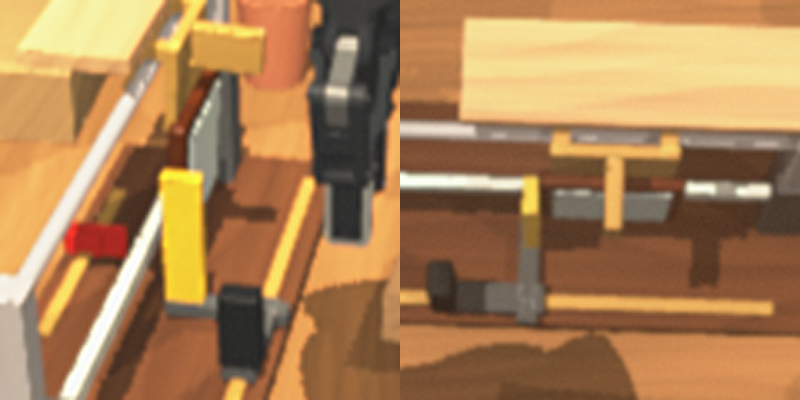

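The mirror hangs under the shelf with the keeper's upright meeting its edge. As a last check, the top camera shows the tab's middle.

```bash
python3 - <<'E'
from meas import *
P,D=read_camera("top"); C=cloud("top",D); a,c=along(C); z=C[...,2]
m=(D>0)&(z>.21)&(z<.235)&(c>-70)&(c<-28)&(a>-180)&(a<-110); print("tab",m.sum(),np.percentile(a[m],[3,50,97]).round(1),np.mean(a[m]).round(1), a[m].mean())
m=(D>0)&(z>.205)&(z<.235)&(c>-23)&(c<-12)&(a>-210)&(a<-90); print("plate",np.percentile(a[m],[1,50,99]).round(1))
m=(D>0)&(z>.09)&(z<.14)&(c>-35)&(c<-10)&(a>-215)&(a<-80); print("panel",np.percentile(a[m],[1,50,99]).round(1))
E
```

```text
tab 122 [-146.7 -141.4 -136. ] -141.4 -141.37082293060672
plate [-185.5 -143.5  -97.5]
panel [-197.  -125.9  -80.3]
```

```bash
python3 -c "
from workcell import *
print(hand_in())"
```

```text
the job is handed in; nothing more can be done
None
```

The job is handed in: the mirror hangs on the rail under the shelf, its middle within about 2.5 mm of the red pointer by my camera measurements, and the keeper's yellow upright meets its edge. The whole job took about 26 s.

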